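# Tare the balance under the foam cup

### The arm

A 6-joint arm with a two-finger parallel gripper is mounted at the origin on the work surface. World frame = base frame: x ahead of the robot, y to its left, z up, the work surface at z = 0. Lengths are in m, angles in rad, forces in N, time in s.
With the tool pointing down it reaches from about 0.35 to 0.975 m from the base axis. Payload 17.4 kg.
Tool frame: the origin (TCP) lies at the very end of the fingers, on their centre line; the grasp point (between the pads) lies 19 mm behind it; z points along the fingers, y is the line along which they close (so a half turn about z gives the same grasp; the last joint's range is limited). The gripper opens to 85 mm and grips with 20 to 120 N. Pads are 22 mm wide; open, the fingers measure 114 mm over their backs; the gripper's body (76 mm by 85 mm) begins 54 mm behind the grasp point. The pads swing forward as they close: fully open they stand 13 mm farther back than shut.
Start: joints at [1.125, 0.116, 1.442, -0, 1.584, -0.038], TCP at [0.268, 0.62, 0.231] pointing down, gripper open.
Joint ranges: [-2.83, 2.83], [-0.83, 2.19], [0.07, 2.5], [-1.14, 4.28], [0.01, 3], [-2.97, 2.97]. Speed limits (rad/s): [1.89, 1.89, 2.22, 3.14, 3.14, 3.14].

### API

Orientations are given as a unit quaternion [w, x, y, z].
In Python, from workcell import robot, vision gives the robot as it stands.
- The arm moves only by the tool step_arm, never from a script. Its arguments are lists of equal length, an entry for each row: "jaw": the finger opening in m, from 0 to 0.0854; "offset": the shift along the tool's x, y, z in m, a list of three; "twist": the turn about the tool's z in degrees. In form: {"jaw": [jaw, ...], "offset": [[dx, dy, dz], ...], "twist": [twist, ...]}. A call has 1 to 10 rows; each row shifts and turns the commanded pose from where the row before left it, along the tool's axes as they then stand; what a row does not reach is not made up. A row lasts 1/8 s, in which the tool goes at most 62.5 mm and 10.7 degrees, less where a joint would pass 70% of its speed; a pose out of reach is approached as far as the arm can. A call with a gripper value outside its range is refused whole. The fingers move at their own pace and stop on an object; "squeeze" is the grip in N (left out, the last holds). Time passes only in rows, so rows that do not move let the fingers close. It gives the time, the measured TCP pose, the force, the opening and the grip force at its end, in the units of the state.
- robot.read_state(): the state, without advancing time (a new reading comes with each control period).
- vision.capture(name): name is "side" or "top" or "wrist"; returns a dict with "image" (480x640x3 uint8, red, green, blue), "mtx" (3x3 intrinsics, pixels), "rvec" (rotation vector, rad) and "tvec" (3), from world to camera coordinates, as OpenCV has them; the wrist camera has in their place "T_tool_cam" (4x4, takes a point from camera to tool coordinates, whose origin is the TCP and whose axes are the flange's). Camera axes: x right, y down, z forward; pixel columns grow to the right and rows downward; lengths in m; the calibration is good to about 2 mm. The wrist camera is an equidistant fisheye: a pixel r from the principal point sees the ray r / f radians off the axis. A picture is of the moment at which its call begins: read the wrist's pose just before it. There is no depth.
- robot.hand_in(): hands the job in; it is judged then, once.
The state is a dict: "time": time; "qpos": joint angles; "qd": joint speeds; "joint_efforts": joint torques, N m; "eef_pos": TCP position; "orientation": TCP orientation; "force": force on the tool from outside, world axes, zero at the start; "wrist_torque": the same for the moment, N m; "opening": opening from 0.0 (shut) to 1.0 (fully open); "grip_force": force on a finger pad.
Only numpy, scipy, OpenCV 4.12 (cv2) and the standard library are available. Lean on these libraries where they do the work, as an engineer would, in place of code of your own. Each camera call takes 0.05 s, during which the arm holds its last target. There are 200 camera calls.

### The job

Tare the balance that has the white foam cup on its pan: with the fingertips, gently push its blue sliding guard all the way open by the yellow rib, reach down into the well, gently press the orange tare key fully down for a moment and let it come back up, then push the guard fully shut again. Do not pinch or lift anything, and leave the cup, the other balance and everything else on the table where they are.

Things in the scene. Friction and masses are not known exactly. Their poses are not given: they have to be found in the camera images.
- balance_cup: the laboratory balance that carries the white foam cup, fixed to the table: white housing 270 mm (its x) x 180 mm (its y) x 55 mm high, display on its front (-x) end. Origin: centre of its underside, on the table. Its key well is at (-90, -35) mm and its round steel pan (120 mm across, top 68 mm high) at (58, 0) mm in its own x, y. Two aluminium tracks 4 mm high and 3 mm thick run along its y, 29.5 mm to either side (x) of the well's centre
- cup_well (a point): centre of the mouth of the key well of the balance with the cup, level with the housing's top (55 mm above the table); axes as the balance's. The well is a square hole 44 x 44 mm, 35 mm deep, sides along the balance's x and y; the tare key stands in its middle with its top 20 mm below the mouth
- cup_key (a joint): travel of the orange tare key at the bottom of that well, a disc 30 mm across: 0 up, 0.006 m fully down; a spring returns it (about 0.7 N to start it, 5 N fully down, against a hard stop)
- cup_key_top (a point): centre of the top face of that orange tare key; at rest 35 mm above the table
- cup_guard (a joint): position of the sliding guard over that well, m: 0 fully shut (centred over the well), 0.056 fully open (well quite clear). It grows as the guard slides along the balance's +y, takes about 1.5 N to slide and stays where it is left. It may start up to 16 mm open
- cup_rib (a point): centre of the top of the yellow push rib of that guard, 72 mm above the table. The guard is a blue plate 56 x 56 mm, 3 mm thick, lying on the housing's top (plate top 58 mm above the table); the rib stands across its middle, 50 mm long along the balance's x, 6 mm thick along its y, 14 mm tall
- balance_beaker: the other balance, of the same make and sizes, which carries the glass beaker; to be left alone. Origin: centre of its underside
- beaker_guard (a joint): position of the other balance's guard, 0 shut to 0.056 m open; leave it as it is
- beaker_key (a joint): travel of the other balance's tare key; leave it alone
- foam_cup: white foam cup, 68 mm across the rim, 60 mm tall, very light, standing on the pan of its balance. Origin: centre of its underside
- beaker: green-tinted glass beaker, 64 mm across, 60 mm tall, on the other balance's pan. Origin: centre of its underside
- weight: 200 g brass calibration weight with a knob, 32 mm across, 52 mm tall, on the table in front of the balances. Origin: centre of its underside
- tube_rack: blue rack of test tubes, 70 x 220 mm, 123 mm tall, at the left side. Origin: centre of its underside
- spare_cup: a second, spare foam cup, 68 mm across, 60 mm tall, standing on the table at the right side. Origin: centre of its underside
- beaker_rib (a point): centre of the top of the yellow rib of the other balance's guard; leave it where it is
Not all that is in view belongs to the job. Leave any pink or purple look-alike of the foam_cup alone.

How it is judged:
On the way, in this order (a step that is already met when the one before it is completed fails the run):
1. the guard of the balance with the cup is pushed open (at least 46 of 56 mm) (value of joint cup_guard above 0.046 m), for 0.1 s.
2. its tare key is pressed down by the fingers (at least 4.5 of 6 mm) (value of joint cup_key above 0.0045 m and contact force between the fingers and cup_key above 1 N), for 0.1 s.
3. the key has come back up (value of joint cup_key below 0.001 m), for 0.1 s.
4. the guard is pushed shut again (within 4 mm) (value of joint cup_guard below 0.004 m), for 0.1 s.
At the end, for the whole second after the job is handed in: The guard of the balance with the cup is shut (within 4 mm), its key is up (within 1 mm), the cup stands upright on its pan within 10 mm of where it was, the other key is up, the beaker is within 10 mm and the other loose things within 15 mm of where they were (value of joint cup_guard below 0.004 m and value of joint each of cup_key, beaker_key below 0.001 m and distance of each of foam_cup, beaker from where it was at the start of the episode below 0.01 m and angle between foam_cup's own z axis and vertical below 0.15 rad and distance of each of weight, tube_rack, spare_cup from where it was at the start of the episode below 0.015 m); the robot touches nothing.
It fails at once if the foam cup is shifted over 10 mm, lifted or tipped (distance of foam_cup from where it was at the start of the episode above 0.01 m or angle between foam_cup's own z axis and vertical above 0.15 rad).
It fails at once if the other balance is operated: its key pressed over 1.5 mm or its guard moved over 4 mm, or its beaker shifted over 10 mm (value of joint beaker_key above 0.0015 m or distance of beaker_rib from where it was at the start of the episode above 0.004 m or distance of beaker from where it was at the start of the episode above 0.01 m).
It fails at once if the guard is pinched or rammed (over 35 N) (contact force between the fingers and cup_guard above 35 N).
It fails at once if the key is rammed (over 40 N) (contact force between the fingers and cup_key above 40 N).
It fails at once if another loose thing is shifted over 15 mm (distance of any of weight, tube_rack, spare_cup from where it was at the start of the episode above 0.015 m).
It also fails if it takes over 54 s, if anything falls off the work surface, if the arm or the gripper's body presses on something with over 40 N, if the wrist force passes 120 N, or if a joint passes its speed limit or range.

## Working session

There is one attempt and no reset: what is moved stays moved. The work goes in short steps, Python scripts to look and compute and a tool call to move; the robot and the scene stay as the last step left them, time stands still between calls to the robot, and variables do not carry over. Pictures are saved under pics/ and viewed, at most 10 in all, crops included, and the job is handed in when it is done.

Besides the shell and the picture viewer there is one more tool, called after "Emit:" in YAML: its name, and indented under it one key for each argument. step_arm: Moves the arm, as the interface text tells. Its arguments: {"type":"object","properties":{"jaw":{"type":"array","items":{"type":"number"}},"offset":{"type":"array","items":{"type":"array","items":{"type":"number"}}},"twist":{"type":"array","items":{"type":"number"}},"squeeze":{"type":"number"}},"required":["jaw","offset","twist"]}

```bash
mkdir -p pics; cat > h.py <<'E'
import numpy as np, cv2
from workcell import robot, vision
from scipy.spatial.transform import Rotation as R
def cap(n,f):
    s=robot.read_state(); c=vision.capture(n); cv2.imwrite('pics/'+f,c['image'][:,:,::-1]); 
    np.savez('pics/'+f+'.npz',pos=s['eef_pos'],q=s['orientation'],**{k:v for k,v in c.items() if k!='image'}); return c
def world(f,uv,z):
    d=np.load('pics/'+f+'.npz'); K=d['mtx']; out=[]
    for (u,v),zz in zip(uv,np.broadcast_to(z,len(uv))):
        a=np.array([(u-K[0,2])/K[0,0],(v-K[1,2])/K[1,1]])
        if 'T_tool_cam' in d:
            r=np.hypot(*a); ray=np.r_[a/max(r,1e-9)*np.sin(r),np.cos(r)]
            T=d['T_tool_cam']; Rw=R.from_quat(np.roll(d['q'],-1)).as_matrix()
            o=Rw@T[:3,3]+d['pos']; ray=Rw@T[:3,:3]@ray
        else:
            Rm=cv2.Rodrigues(d['rvec'])[0]; o=-Rm.T@d['tvec'].ravel(); ray=Rm.T@np.r_[a,1]
        out.append(o+ray*(zz-o[2])/ray[2])
    return np.array(out)
E
python3 - <<'E'
from h import *
cap('top','top.png');cap('side','side.png')
print(robot.read_state())
E
```

```text
{'time': 0.1, 'qpos': array([ 1.12519170e+00,  1.16468248e-01,  1.44220263e+00,  4.71243470e-06,
        1.58402877e+00, -3.77834149e-02]), 'qd': array([-0.00020753, -0.00181743, -0.0015855 , -0.00068541, -0.00135197,
       -0.00195508]), 'joint_efforts': array([ 6.81308484e-04, -7.33662415e+01, -6.33790684e+01,  6.83624012e-05,
        5.24565650e-03,  6.09036192e-05]), 'eef_pos': array([0.26763185, 0.6194822 , 0.23061304]), 'orientation': array([-1.34765590e-04,  2.02500396e-01,  9.79282024e-01, -5.36844203e-04]), 'force': array([-0.12272472,  0.34525613, -0.00181046]), 'wrist_torque': array([-0.04724635,  0.0080325 , -0.03556916]), 'grip_force': 0.0, 'opening': 1.001262983273612}
```

View pics/top.png

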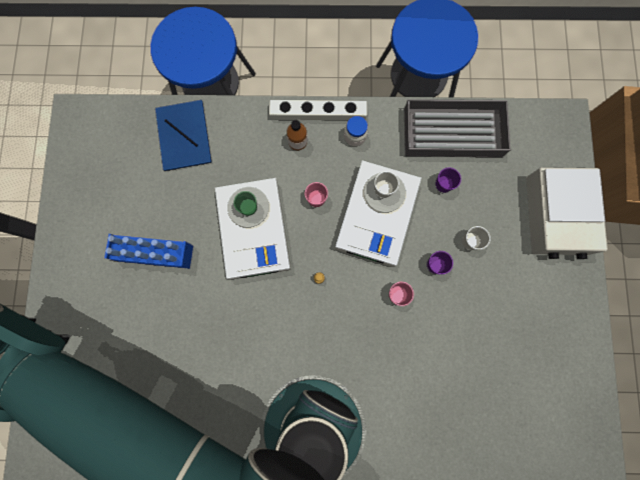

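View pics/side.png

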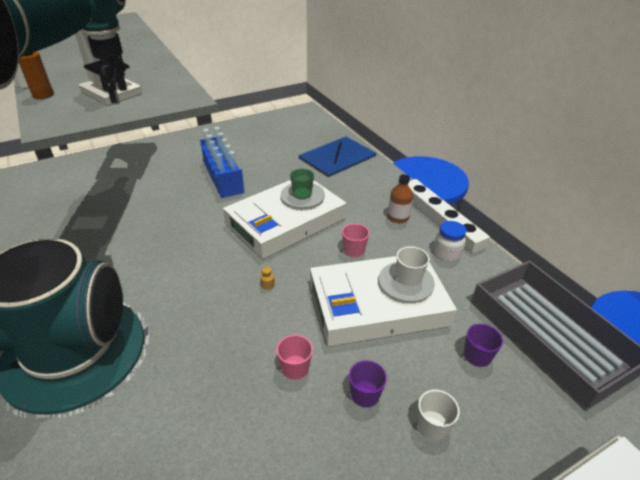

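The white foam cup (386,184 in top) stands on the right-hand balance, with its guard and rib at about (381,243). The left balance at (252,228) carries the green beaker (246,203). The pink cups (316,194 and 401,294), the purple cups (447,180 and 440,263) and the spare cup on the table (478,238) are not the target. I'll confirm this in an enlarged crop.

```bash
python3 - <<'E'
from h import *
i=cv2.imread('pics/top.png')[155:275,325:425]
cv2.imwrite('pics/c1.png',cv2.resize(i,None,fx=5,fy=5,interpolation=cv2.INTER_CUBIC))
E
```

```text
(no output)
```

View pics/c1.png

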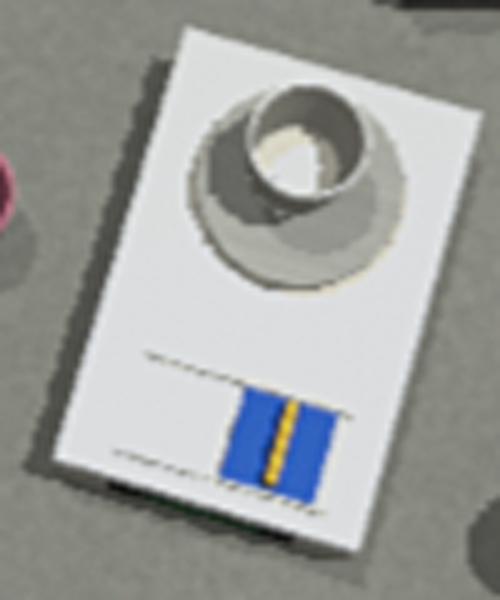

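The crop confirms it: a white foam cup on the pan of this balance, a blue guard with a yellow rib running from (291,402) to (271,482), and housing corners at (187,28), (484,113), (358,550) and (57,460).

```bash
python3 - <<'E'
from h import *
f=lambda p:[(325+(x+.5)/5-.5,155+(y+.5)/5-.5) for x,y in p]
c=world('top.png',f([(187,28),(484,113),(358,550),(57,460)]),.055)
print(c.round(4)); print(np.linalg.norm(c-np.roll(c,-1,0),axis=1))
L=np.array([[.135,.09],[.135,-.09],[-.135,-.09],[-.135,.09]])
o=c[:,:2].mean(0); H=L.T@(c[:,:2]-o); U,S,V=np.linalg.svd(H); M=(U@V).T
yaw=np.degrees(np.arctan2(M[1,0],M[0,0])); print('o',o,'yaw',yaw)
well=o+M@[-.09,-.035]; print('well',well)
r=world('top.png',f([(291,402),(271,482)]),.072); print('rib',r, (M.T@(r[:,:2]-o).T).T)
s=robot.read_state(); print(R.from_quat(np.roll(s['orientation'],-1)).as_matrix().round(3))
cup=world('top.png',f([(308,143)]),.128);print('cup',cup,M.T@(cup[0,:2]-o))
E
```

```text
[[ 0.7647 -0.1324  0.055 ]
 [ 0.7147 -0.3059  0.055 ]
 [ 0.4565 -0.2284  0.055 ]
 [ 0.5054 -0.0579  0.055 ]]
[0.18058926 0.26957988 0.17729622 0.26979653]
o [ 0.61034148 -0.18114426] yaw -16.266856243162522
well [ 0.5141405  -0.18953309]
rib [[ 0.53788137 -0.18902556  0.072     ]
 [ 0.4921055  -0.17737319  0.072     ]] [[-0.0673517  -0.0278627 ]
 [-0.11455901 -0.02949915]]
[[-0.918  0.397 -0.   ]
 [ 0.397  0.918 -0.001]
 [ 0.    -0.001 -1.   ]]
cup [[ 0.67255575 -0.19191622  0.128     ]] [0.06274103 0.0070862 ]
```

Emit:
step_arm:
  jaw: [0,0,0,0,0,0,0,0]
  offset:
    - [0,0,0]
    - [0,0,0]
    - [0,0,0]
    - [0,0,0]
    - [0,0,0]
    - [0,0,0]
    - [0,0,0]
    - [0,0,0]
  twist: [10.36,10.36,10.36,10.36,10.36,10.36,10.36,10.36]

```text
time: 1.1
eef_pos: [0.2677, 0.6195, 0.2308]
orientation: [0.0, 0.802, 0.598, -0.0]
force: [1.3, 0.1, -0.1]
opening: -0.001
grip_force: 0.0
```

Emit:
step_arm:
  jaw: [0,0,0,0,0,0,0]
  offset:
    - [-0.052,0.033,0]
    - [-0.052,0.033,0]
    - [-0.052,0.033,0]
    - [-0.052,0.033,0]
    - [-0.052,0.033,0]
    - [-0.052,0.033,0]
    - [-0.052,0.033,0]
  twist: [0,0,0,0,0,0,0]

```text
time: 1.98
eef_pos: [0.3876, 0.2037, 0.2312]
orientation: [0.0, 0.8, 0.6, 0.0]
force: [1.0, -0.1, 0.5]
opening: -0.003
grip_force: 0.0
```

Emit:
step_arm:
  jaw: [0,0,0,0,0,0,0,0]
  offset:
    - [-0.052,0.033,0]
    - [-0.052,0.033,0]
    - [-0.052,0.033,0]
    - [-0.052,0.033,0]
    - [-0.052,0.033,0]
    - [-0.052,0.033,0]
    - [-0.052,0.033,0]
    - [0,0,0.03]
  twist: [0,0,0,0,0,0,0,0]

```text
time: 2.98
eef_pos: [0.5084, -0.2122, 0.2018]
orientation: [0.001, 0.801, 0.599, 0.0]
force: [0.1, 0.0, -0.7]
opening: -0.0
grip_force: 0.0
```

Emit:
step_arm:
  jaw: [0,0]
  offset:
    - [0,0,0]
    - [0,0,0]
  twist: [0,0]

```text
time: 3.22
eef_pos: [0.5077, -0.2081, 0.2023]
orientation: [0.0, 0.8, 0.6, 0.0]
force: [-0.5, -0.3, 0.4]
opening: 0.001
grip_force: 0.0
```

```bash
python3 - <<'E'
from h import *
c=cap('wrist','w1.png'); s=robot.read_state(); print(s['eef_pos'],s['qpos'],s['time'],R.from_quat(np.roll(s['orientation'],-1)).as_matrix().round(3))
E
```

```text
[ 0.50787656 -0.20803886  0.20268405] [-4.35251168e-01 -1.52488087e-01  1.75265686e+00 -7.04010697e-06
  1.53995012e+00 -1.52673877e-01] 3.275 [[ 0.279  0.96   0.001]
 [ 0.96  -0.279 -0.001]
 [-0.     0.001 -1.   ]]
```

View pics/w1.png

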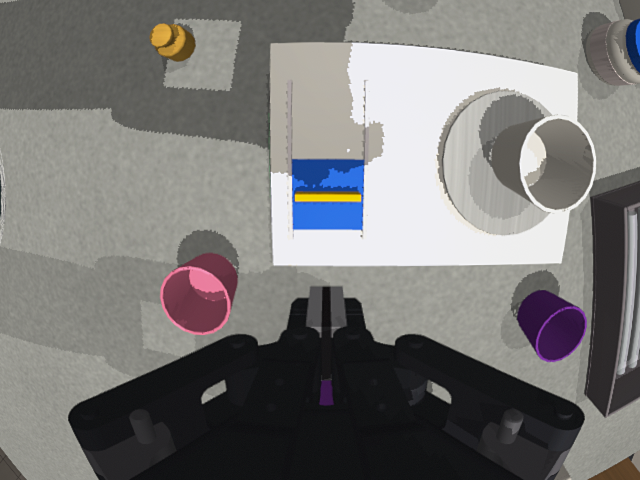

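The wrist view shows the rib from (295,198) to (361,198). The guard spans (292–364, 159–230), and the housing's front corners are at (271,44) and (274,265). The cup is well clear of the fingers.

```bash
python3 - <<'E'
from h import *
c=world('w1.png',[(271,44),(274,265),(561,263),(577,73)],.055)
r=world('w1.png',[(295,198),(361,198)],.072); g=world('w1.png',[(292,230),(364,230),(292,159)],.058)
print(np.linalg.norm(c-np.roll(c,-1,0),axis=1))
L=np.array([[-.135,.09],[-.135,-.09],[.135,-.09],[.135,.09]])
o=c[:,:2].mean(0); U,S,V=np.linalg.svd(L.T@(c[:,:2]-o)); M=(U@V).T
print('o',o,'yaw',np.degrees(np.arctan2(M[1,0],M[0,0])))
loc=lambda p:((np.atleast_2d(p)[:,:2]-o)@M).round(4)
print(loc(c),'rib',loc(r),'guard',loc(g)); s=robot.read_state()
print('tcp',loc(s['eef_pos']))
# fingers: tip
d=np.load('pics/w1.png.npz'); print(d['T_tool_cam'].round(3))
E
```

```text
[0.17983899 0.26996121 0.18013325 0.26952155]
o [ 0.61104569 -0.18180754] yaw -16.500913383559695
[[-0.1348  0.0899]
 [-0.1349 -0.0899]
 [ 0.135  -0.0901]
 [ 0.1347  0.09  ]] rib [[-0.1148 -0.0305]
 [-0.0655 -0.0303]] guard [[-0.1188 -0.0589]
 [-0.0611 -0.0586]
 [-0.118  -0.0022]]
tcp [[-0.0915 -0.0545]]
[[-0.001 -0.961 -0.276  0.07 ]
 [ 1.    -0.001 -0.002  0.   ]
 [ 0.001 -0.276  0.961 -0.143]
 [ 0.     0.     0.     1.   ]]
```

Emit:
step_arm:
  jaw: [0,0,0,0,0,0]
  offset:
    - [0,0,0.04]
    - [0,0,0.04]
    - [0,0,0.03]
    - [0,0,0.02]
    - [0,0,0.008]
    - [0,0,0]
  twist: [0,0,0,0,0,0]

```text
time: 4.03
eef_pos: [0.5079, -0.2085, 0.0639]
orientation: [0.0, 0.8, 0.6, 0.0]
force: [-0.4, -0.1, 0.5]
opening: 0.003
grip_force: 0.0
```

Emit:
step_arm:
  jaw: [0,0,0,0,0,0,0,0]
  offset:
    - [0.004,0,0]
    - [0.003,0,0]
    - [0.003,0,0]
    - [0.003,0,0]
    - [0.003,0,0]
    - [0.004,0,0]
    - [0.005,0,0]
    - [0,0,0]
  twist: [0,0,0,0,0,0,0,0]

```text
time: 5.03
eef_pos: [0.5147, -0.1841, 0.0632]
orientation: [-0.0, 0.8, 0.6, 0.0]
force: [-0.2, -0.3, -0.2]
opening: 0.002
grip_force: 0.0
```

Emit:
step_arm:
  jaw: [0,0,0,0,0,0]
  offset:
    - [0.005,0,0]
    - [0.005,0,0]
    - [0.005,0,0]
    - [0.005,0,0]
    - [0.005,0,0]
    - [0.003,0,0]
  twist: [0,0,0,0,0,0]

```text
time: 5.78
eef_pos: [0.5225, -0.1573, 0.0633]
orientation: [0.0, 0.8, 0.6, -0.0]
force: [-0.4, -1.7, -0.7]
opening: -0.0
grip_force: 0.8
```

```bash
cat >> h.py <<'E'
o=np.array([.61105,-.18181]); _a=np.radians(-16.5); M=np.array([[np.cos(_a),-np.sin(_a)],[np.sin(_a),np.cos(_a)]])
loc=lambda p:((np.atleast_2d(p)[:,:2]-o)@M).round(4)
E
python3 - <<'E'
from h import *
cap('wrist','w2.png'); s=robot.read_state(); print(s['eef_pos'],loc(s['eef_pos']),s['force'])
E
```

```text
[ 0.52254405 -0.15710129  0.06328166] [[-0.0919 -0.0014]] [-0.3730966   0.05996461 -1.44295007]
```

View pics/w2.png

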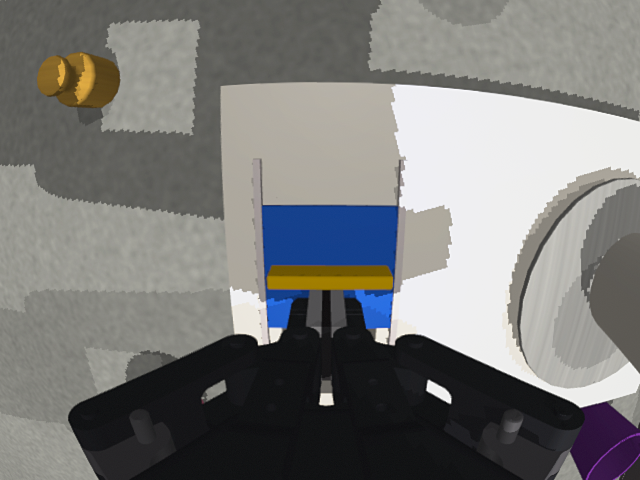

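The guard is moving. The rib's top face is at rows 277–290, columns 267–393, and its dark +y face is above that.

```bash
python3 - <<'E'
from h import *
print(loc(world('w2.png',[(267,283.5),(393,283.5),(330,290),(330,277)],.072)),loc(world('w2.png',[(263,206),(396,206)],.058)))
E
```

```text
[[-0.1151  0.0118]
 [-0.0653  0.012 ]
 [-0.0902  0.0093]
 [-0.0903  0.0148]] [[-0.1178  0.0402]
 [-0.0631  0.0404]]
```

Emit:
step_arm:
  jaw: [0,0,0,0,0,0]
  offset:
    - [0.002,0,0]
    - [0.002,0,0]
    - [0.002,0,0]
    - [0.001,0,0]
    - [0.001,0,0]
    - [0,0,0]
  twist: [0,0,0,0,0,0]

```text
time: 6.58
eef_pos: [0.5247, -0.1499, 0.0633]
orientation: [-0.0, 0.8, 0.6, 0.0]
force: [-0.2, 0.3, -0.6]
opening: 0.003
grip_force: 0.2
```

Emit:
step_arm:
  jaw: [0,0,0,0,0,0,0]
  offset:
    - [-0.004,0,-0.002]
    - [-0.012,0,-0.004]
    - [-0.015,0.001,0]
    - [-0.01,0.001,0]
    - [0,0,0]
    - [0,0,0.012]
    - [0,0,0]
  twist: [0,0,0,0,0,0,0]

```text
time: 7.45
eef_pos: [0.5145, -0.1894, 0.0558]
orientation: [-0.001, 0.8, 0.6, -0.001]
force: [-0.3, 0.2, -0.1]
opening: 0.003
grip_force: 0.0
```

```bash
python3 - <<'E'
from h import *
cap('wrist','w3.png'); s=robot.read_state(); print(s['eef_pos'],loc(s['eef_pos']),s['force'])
E
```

```text
[ 0.51481664 -0.18942292  0.05645424] [[-0.0901 -0.0346]] [-0.01059224  0.16990346  0.1065777 ]
```

View pics/w3.png

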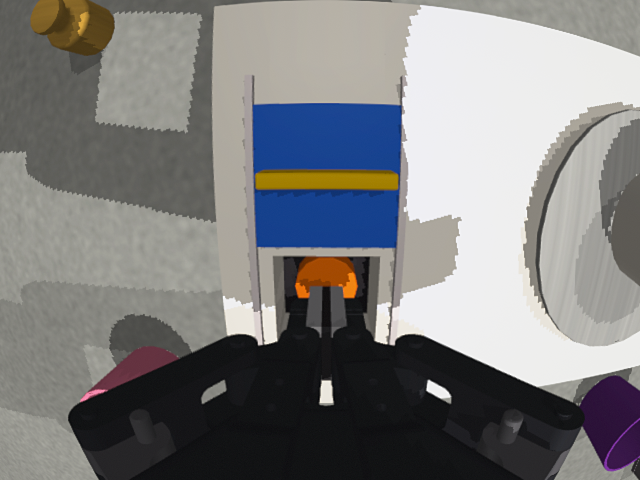

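The well is clear, the orange key shows at (327,277), and the fingers are centred above it. The guard's front edge, at row 247, is clear of the well mouth. I'll press down now.

Emit:
step_arm:
  jaw: [0,0,0,0,0,0]
  offset:
    - [0,0,0.01]
    - [0,0,0.008]
    - [0,0,0.003]
    - [0,0,0.002]
    - [0,0,0.001]
    - [0,0,0]
  twist: [0,0,0,0,0,0]

```text
time: 8.25
eef_pos: [0.5152, -0.1899, 0.0335]
orientation: [0.0, 0.8, 0.6, 0.0]
force: [-1.2, 0.8, 2.6]
opening: 0.004
grip_force: 0.8
```

Emit:
step_arm:
  jaw: [0,0,0]
  offset:
    - [0,0,0.001]
    - [0,0,0.001]
    - [0,0,0]
  twist: [0,0,0]

```text
time: 8.62
eef_pos: [0.5153, -0.1899, 0.0314]
orientation: [0.0, 0.8, 0.6, 0.0]
force: [-0.9, -0.1, 2.8]
opening: 0.0
grip_force: 1.6
```

Emit:
step_arm:
  jaw: [0,0,0,0]
  offset:
    - [0,0,0.001]
    - [0,0,0.001]
    - [0,0,0]
    - [0,0,0]
  twist: [0,0,0,0]

```text
time: 9.12
eef_pos: [0.5152, -0.1899, 0.0294]
orientation: [0.0, 0.8, 0.6, 0.0]
force: [0.9, -0.7, 5.1]
opening: -0.001
grip_force: 2.3
```

Emit:
step_arm:
  jaw: [0,0,0]
  offset:
    - [0,0,0.0005]
    - [0,0,0]
    - [0,0,0]
  twist: [0,0,0]

```text
time: 9.5
eef_pos: [0.5152, -0.19, 0.029]
orientation: [0.0, 0.8, 0.6, 0.0]
force: [0.4, 0.6, 5.8]
opening: -0.002
grip_force: 3.0
```

Emit:
step_arm:
  jaw: [0,0,0]
  offset:
    - [0,0,0.0006]
    - [0,0,0]
    - [0,0,0]
  twist: [0,0,0]

```text
time: 9.88
eef_pos: [0.5153, -0.19, 0.0288]
orientation: [0.0, 0.8, 0.6, 0.0]
force: [-2.5, 0.7, 10.6]
opening: -0.001
grip_force: 5.6
```

Emit:
step_arm:
  jaw: [0,0,0,0,0,0,0,0]
  offset:
    - [0,0,-0.01]
    - [0,0,-0.02]
    - [0,0,-0.03]
    - [0,0,-0.003]
    - [0.025,0,0]
    - [0.035,0,0]
    - [0.023,0,0]
    - [0,0,0]
  twist: [0,0,0,0,0,0,0,0]

```text
time: 10.88
eef_pos: [0.5384, -0.1091, 0.091]
orientation: [-0.0, 0.799, 0.601, -0.0]
force: [-0.0, -0.0, 0.3]
opening: 0.002
grip_force: 0.0
```

```bash
python3 - <<'E'
from h import *
s=robot.read_state(); print(s['eef_pos'],loc(s['eef_pos']),s['force'])
E
```

```text
[ 0.53835665 -0.1090652   0.09102918] [[-0.0904  0.0491]] [-0.01731346 -0.00874685  0.30525096]
```

Emit:
step_arm:
  jaw: [0,0,0,0,0,0,0,0]
  offset:
    - [0,0,0.015]
    - [0,0,0.0125]
    - [0,0,0]
    - [-0.006,0,0]
    - [-0.004,0,0]
    - [-0.004,0,0]
    - [-0.004,0,0]
    - [-0.005,0,0]
  twist: [0,0,0,0,0,0,0,0]

```text
time: 11.88
eef_pos: [0.532, -0.1325, 0.0639]
orientation: [0.0, 0.8, 0.6, 0.0]
force: [-0.1, 2.4, 2.2]
opening: 0.002
grip_force: 0.8
```

Emit:
step_arm:
  jaw: [0,0,0,0,0,0,0,0,0,0]
  offset:
    - [-0.005,0,0]
    - [-0.005,0,0]
    - [-0.005,0,0]
    - [-0.005,0,0]
    - [-0.005,0,0]
    - [-0.005,0,0]
    - [-0.005,0,0]
    - [-0.004,0,0]
    - [-0.003,0,0]
    - [0,0,0]
  twist: [0,0,0,0,0,0,0,0,0,0]

```text
time: 13.12
eef_pos: [0.5201, -0.1729, 0.0636]
orientation: [0.0, 0.8, 0.6, -0.0]
force: [-0.0, 0.4, 0.1]
opening: -0.003
grip_force: 0.0
```

Emit:
step_arm:
  jaw: [0,0,0,0]
  offset:
    - [-0.002,0,0]
    - [-0.002,0,0]
    - [-0.001,0,0]
    - [0,0,0]
  twist: [0,0,0,0]

```text
time: 13.62
eef_pos: [0.5191, -0.1762, 0.0637]
orientation: [-0.001, 0.8, 0.6, 0.001]
force: [3.9, 13.7, 0.7]
opening: 0.0
grip_force: 6.6
```

```bash
python3 - <<'E'
from h import *
s=robot.read_state(); print(s['eef_pos'],loc(s['eef_pos']),s['force'])
E
```

```text
[ 0.51907659 -0.17619604  0.06365958] [[-0.0898 -0.0207]] [ 3.90615724 13.66894069  0.67447602]
```

The guard has reached its shut stop (14 N). I'll back off, lift and check.

Emit:
step_arm:
  jaw: [0,0,0,0,0,0]
  offset:
    - [0.005,0,0]
    - [0.005,0,-0.005]
    - [0,0,-0.04]
    - [0,0,-0.06]
    - [-0.03,0,-0.02]
    - [0,0,0]
  twist: [0,0,0,0,0,0]

```text
time: 14.38
eef_pos: [0.5134, -0.1979, 0.191]
orientation: [0.002, 0.8, 0.6, 0.001]
force: [0.2, 0.7, -0.5]
opening: 0.001
grip_force: 0.0
```

```bash
python3 - <<'E'
from h import *
cap('wrist','w4.png'); s=robot.read_state(); print(s['eef_pos'],s['force'])
E
```

```text
[ 0.5131913  -0.19703787  0.18937524] [-0.12286695  0.52568056 -0.74504096]
```

View pics/w4.png

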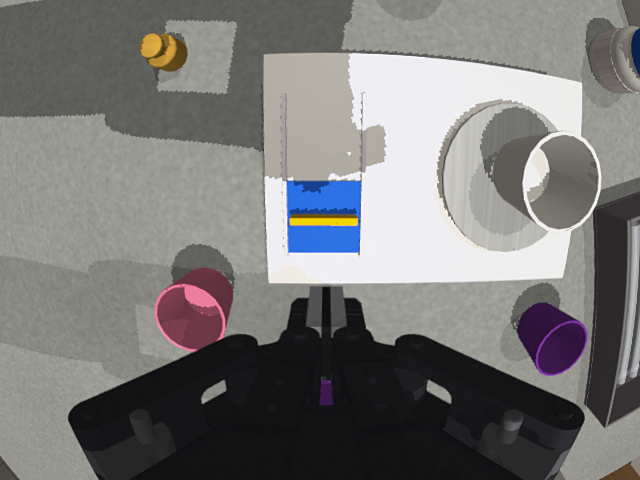

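The guard is back over the well with the rib at (324,221), the cup is upright and undisturbed, and the fingers are clear.

```bash
python3 - <<'E'
from h import *
r=loc(world('w4.png',[(324,221.5)],.072)); print('rib',r)
if abs(r[0,1]+.035)<.003: print(robot.hand_in())
E
```

```text
rib [[-0.0901 -0.0345]]
the job is handed in; nothing more can be done
None
```

I tared the balance with the foam cup and handed the job in: its guard was pushed open, the key pressed to its stop and released, and the guard pushed shut again (rib measured about 0.5 mm from fully shut); the cup looked undisturbed in the last picture, and no verdict was returned.

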